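# Stack a specimen block on the focus stage and hold the focus lever at the third click

## Task

Set the plain metal riser squarely inside the white outline on the stage and the clear specimen block squarely on top of it, edges lined up, and let go of both. Then press the focus lever down with the fingers by exactly three clicks from its rest, never on to a fourth, and finish while still holding it down there, because it springs back when let go. Leave the jar, the caliper and the cardboard box alone.

Things in the scene. Friction and masses are not known exactly. Their poses are not given: they have to be found in the camera images.
- riser: Plain solid aluminium block, 50 (own x) x 75 (own y) x 20 mm high, about 0.2 kg, lying flat on the table at the start. Origin at the centre of its underside, z up.
- specimen: Clear resin block with a small lizard skeleton cast in it over a thin white floor, 50 (own x) x 75 (own y) x 25 mm high, about 0.11 kg, lying flat on the table at the start. Origin at the centre of its underside, z up.
- stand: Fixed focus stand on a grey base plate; origin under the stage centre, z up, +y towards the lens, -y towards the lever. Its black camera and lens begin 126 mm along +y and rise to 136 mm above the table; the black lever bracket lies 60 to 110 mm along -y, within 20 mm either side in x, and rises to 104 mm.
- stage_top (a point): Centre of the flat top of the stage, a dark steel plate 100 (own x) x 110 (own y) x 8 mm on the stand, with the stand's axes; 60 mm above the table at rest. A thin white outline that just surrounds 50 x 75 mm (75 along own y) is drawn about it; no walls. The stage and its load rise 4 mm per click of the lever.
- lever_bar (a point): Middle of the lever's black crossbar: a round bar of 18 mm diameter and 50 mm length along the stand's x, at the end of a 10 mm thick steel rod that comes from the bracket along -y. At rest 133 mm above the table; it moves with the lever. It is pressed down from above.
- lever_hinge (a point): Point on the lever's hinge axis, fixed on the stand, 85 mm above the table and 85 mm along -y from the stage centre. The axis runs along the stand's x; the crossbar's middle is 100 mm from it. Rod 0.5 rad above level at rest, level at lever angle 0.5.
- lever (a joint): Focus lever angle, rad: 0 at rest, grows as the crossbar is pressed down, stop at 1.0. Notches 0.2 apart (20 mm of arc): 0.2, 0.4, 0.6, 0.8, 1.0. On the way into a notch the force eases to about 2 N, and within some 4 mm past it steps up by about 4 N, to 6 or 7 N: that step is felt as the click. No notch holds by itself: let go, the lever springs back to rest.
- jar: Bystander: closed amber jar, 64 mm across, 95 mm high; origin at the centre of its underside.
- caliper: Bystander: steel caliper lying flat, 190 mm long (own y), 12 mm high; origin at its middle, underside.
- carton: Bystander: plain closed cardboard box 100 x 140 x 60 mm; origin at the centre of its underside.
Not all that is in view belongs to the job. Leave any red look-alike of the specimen alone.

How it is judged:
By the outcome, as a careful person would: the job done as asked, in the order asked, and still so for the second after the job is handed in, while the arm keeps its last pose, push and grip.
It also fails if it takes over 72 s, if anything falls off the work surface, if the arm or the gripper's body presses on something with over 40 N, if the wrist force passes 120 N, or if a joint passes its speed limit or range.

## Robot

A 7-joint arm with a two-finger parallel gripper is mounted at the origin on the work surface. World frame = base frame: x ahead of the robot, y to its left, z up, the work surface at z = 0. Lengths are in m, angles in rad, forces in N, time in s.
With the tool pointing down it reaches from about 0.4 to 0.875 m from the base axis. Payload 19.3 kg.
Tool frame: the origin (TCP) lies on the centre line of the jaws, within the pads' length; the fingertips stand 14 mm ahead of it and the grasp point (between the pads) lies 5 mm behind it; x points along the fingers, y is the direction in which the jaws open and shut, and the axes are right-handed (so a half turn about x gives the same grasp; the last joint's range is limited). The gripper opens to 85 mm and grips with 20 to 120 N. Pads are 22 mm wide; open, the fingers measure 114 mm over their backs; the gripper's body (76 mm by 85 mm) begins 54 mm behind the grasp point. The pads swing forward as they close: fully open they stand 13 mm farther back than shut.
Start: joints at [-1.304, 0.521, -0.036, 1.599, 0.021, 1.021, -0.113], TCP at [0.207, 0.59, 0.245] pointing down, gripper open.
Joint ranges: [-2.91, 2.91], [-0.3, 2.13], [-1.5, 1.42], [0.17, 2.43], [-1.26, 4.41], [0.16, 1.93], [-2.52, 2.52]. Speed limits (rad/s): [1.89, 1.89, 2.39, 2.39, 3.01, 3.01, 3.01].

## Interface

Orientations are given as [roll, pitch, yaw] about the fixed x, y, z axes, in that order (R = Rz(yaw) Ry(pitch) Rx(roll)).
In Python, from workcell import monitor, optics, bot gives the robot as it stands.
- The arm moves only by the tool arm_command, never from a script. Its arguments are lists of equal length, an entry for each row: "delta_pos": the shift along the tool's x, y, z as a fraction of full scale, a list of three; "rotation": the turn, a rotation vector about the tool's x, y, z as a fraction of full scale, a list of three. In form: {"delta_pos": [[dx, dy, dz], ...], "rotation": [[wx, wy, wz], ...]}. A call has 1 to 10 rows; each row shifts and turns the pose as measured when the row begins, along the tool's axes as they then stand; what a row does not reach is not made up. Full scale, the value 1, is 30 mm for a shift and 6 degrees for a turn. A row lasts 1/10 s, in which the tool goes at most 50 mm and 8.59 degrees, less where a joint would pass 70% of its speed; a pose out of reach is approached as far as the arm can. A call with a number of a shift or a turn outside -1 to 1 is refused whole. A call with a gripper value outside its range is refused whole. "gripper" is the closure, from -1 (fully open) to 1 (shut), so that 0 is half open, set as the call begins (left out, the last holds). The fingers move at their own pace and stop on an object; "grip_force" is the grip in N (left out, the last holds). Time passes only in rows, so rows that do not move let the fingers close. It gives the time, the measured TCP pose, the force and the opening at its end, in the units of the state.
- monitor.observe(): the state, without advancing time (a new reading comes with each control period).
- optics.grab_frame(name): name is "scene" or "top" or "wrist"; returns the picture (480x640x3 uint8, red, green, blue); there is no depth.
- optics.camera_params(name): a dict with "fx", "fy", "cx", "cy" (pixels), "dist_coeffs" ([k1, k2, p1, p2, k3] as OpenCV has them; the pictures are not rectified), "origin" and "rotation" of the camera in the world. Camera axes: x right, y down, z forward; pixel columns grow to the right and rows downward; lengths in m; the calibration is good to about 2 mm. A picture is of the moment at which its call begins: read the wrist's pose just before it. camera_params takes no time and is no camera call; for the wrist camera it gives the pose at the moment of the call.
- bot.job_done(): hands the job in, once; it reports no verdict.
The state is a dict: "clock": time; "qpos": joint angles; "qd": joint speeds; "joint_efforts": joint torques, N m; "position": TCP position; "tool_rot": TCP orientation; "force": force on the tool from outside, world axes, zero at the start; "moment": the same for the moment, N m; "grip_width": finger opening in m.
Only numpy, scipy, OpenCV 4.12 (cv2) and the standard library are available. Lean on these libraries where they do the work, as an engineer would, in place of code of your own. Each camera call takes 0.05 s, during which the arm holds its last target. There are 200 camera calls.

## Working session

There is one attempt and no reset: what is moved stays moved. The work goes in short steps, Python scripts to look and compute and a tool call to move; the robot and the scene stay as the last step left them, time stands still between calls to the robot, and variables do not carry over. Pictures are saved under pics/ and viewed, about 8 in all and at most 12, crops included, and the job is handed in when it is done.

Besides the shell and the picture viewer there is one more tool, called after "Emit:" as name(argument=value, ...) on one line, values as JSON. arm_command: Moves the arm, as the interface text tells. Its arguments: {"type":"object","properties":{"delta_pos":{"type":"array","items":{"type":"array","items":{"type":"number"}}},"rotation":{"type":"array","items":{"type":"array","items":{"type":"number"}}},"gripper":{"type":"number"},"grip_force":{"type":"number"}},"required":["delta_pos","rotation"]}

```bash
ls; mkdir -p pics; python3 - <<'E'
from workcell import monitor, optics
import cv2
print(monitor.observe())
for n in("scene","top"):
    print(n,optics.camera_params(n)); cv2.imwrite(f"pics/{n}0.png",optics.grab_frame(n)[:,:,::-1])
E
```

```text
pics
{'clock': 0.0, 'qpos': array([-1.30419403,  0.52202718, -0.03630232,  1.59998566,  0.02119819,
        1.02110923, -0.11282196]), 'qd': array([-0.00024383, -0.00061588, -0.00144407,  0.00072346,  0.00042524,
        0.00128187, -0.00072868]), 'joint_efforts': array([-1.53287678e-03, -9.27125001e+01,  1.97875321e+00, -3.69916821e+01,
        1.76579825e-02,  8.36444960e-03, -2.35725798e-05]), 'position': array([0.20648646, 0.58957023, 0.2447258 ]), 'tool_rot': array([-1.48973798,  1.56965178, -1.8265953 ]), 'force': array([ 0.60028565,  0.06067054, -1.00849597]), 'moment': array([-4.24601674e-02,  3.08094033e-02, -5.64060436e-05]), 'grip_width': 0.08526118483561299}
scene {'fx': 597.954463092346, 'fy': 597.954463092346, 'cx': 324.67565846115446, 'cy': 242.2635446425981, 'dist_coeffs': array([-0.05532077,  0.        ,  0.        ,  0.        ,  0.        ]), 'origin': array([1.64070853, 0.51920148, 0.9559685 ]), 'rotation': array([-2.1982233 , -0.02213388,  1.97701739])}
top {'fx': 487.7893625316504, 'fy': 487.7893625316504, 'cx': 312.83397136620886, 'cy': 236.47651369267803, 'dist_coeffs': array([0.01475177, 0.        , 0.        , 0.        , 0.        ]), 'origin': array([0.32992008, 0.09095506, 1.23012641]), 'rotation': array([-2.93650184, -0.00486202, -1.49365612])}
```

View pics/top0.png

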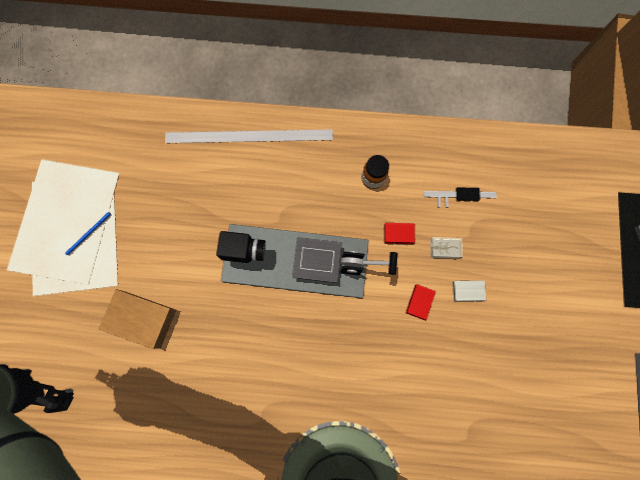

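View pics/scene0.png

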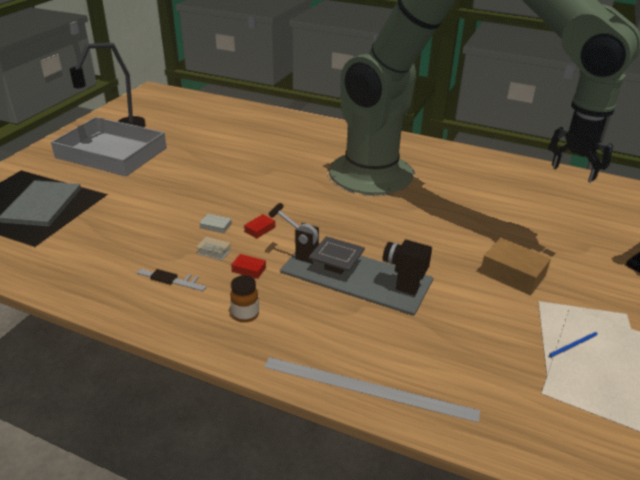

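The top view shows two red look-alikes at (400,233) and (421,302), which I leave alone. The patterned pale block at (447,248) fits the specimen and the plain one at (469,291) fits the riser. The stage is at (318,259) and the lever bar at (394,264). I'll confirm with an enlarged crop.

```bash
cat > h.py <<'E'
import numpy as np, cv2
from scipy.spatial.transform import Rotation as R
from workcell import monitor, optics, bot
def rot(v): return R.from_euler('xyz',v).as_matrix()
def ray(px,p,z):
    K=np.array([[p['fx'],0,p['cx']],[0,p['fy'],p['cy']],[0,0,1]])
    u=cv2.undistortPoints(np.array([[px]],float),K,p['dist_coeffs'])[0,0]
    d=rot(p['rotation'])@[u[0],u[1],1]; o=p['origin']
    return o+d*(z-o[2])/d[2]
def proj(X,p):
    M=rot(p['rotation']).T; t=-M@p['origin']
    K=np.array([[p['fx'],0,p['cx']],[0,p['fy'],p['cy']],[0,0,1]])
    return cv2.projectPoints(np.array(X,float).reshape(-1,1,3),cv2.Rodrigues(M)[0],t,K,p['dist_coeffs'])[0].reshape(-1,2)
def st():
    s=monitor.observe(); M=rot(s['tool_rot'])
    print('t%.2f'%s['clock'],'pos',s['position'].round(4),'F',s['force'].round(1),'w %.4f'%s['grip_width'],'q',s['qpos'].round(2))
    print('x',M[:,0].round(3),'y',M[:,1].round(4),'z',M[:,2].round(3)); return s,M
def go(target,yaw):
    "print the tool-frame shift (in full scales) and turn to reach TCP target, tool down, jaw axis at world yaw (mod pi)"
    s,M=st(); d=M.T@(np.array(target)-s['position'])
    best=None
    for k in(0,np.pi):
        y=np.array([np.cos(yaw+k),np.sin(yaw+k),0]); x=np.array([0,0,-1.]); T=np.c_[x,y,np.cross(x,y)]
        w=R.from_matrix(M.T@T).as_rotvec()
        if best is None or np.linalg.norm(w)<np.linalg.norm(best): best=w
    print('shift/30mm',(d/.03).round(3),'turn/6deg',(best/np.radians(6)).round(3))
E
python3 - <<'E'
from h import *
im=cv2.imread('pics/top0.png')[170:330,285:505]
cv2.imwrite('pics/top0c.png',cv2.resize(im,None,fx=3.6,fy=3.6,interpolation=cv2.INTER_CUBIC))
p=optics.camera_params('top')
for n,px,z in(('spec',(447,246),.025),('riser',(469,290.5),.02),('stage',(318,259),.06),('bar',(394,264),.133),('jar',(377,165),.095),('carton',(145,315),.06),('cal',(460,195),.01)): print(n,ray(px,p,z).round(4))
st()
E
```

```text
spec [ 0.5823 -0.2337  0.025 ]
riser [ 0.4753 -0.2916  0.02  ]
stage [0.5184 0.0872 0.06  ]
bar [ 0.5086 -0.0855  0.133 ]
jar [ 0.7565 -0.0394  0.095 ]
carton [0.3532 0.4847 0.06  ]
cal [ 0.7232 -0.2685  0.01  ]
t0.10 pos [0.2064 0.5896 0.2448] F [0.5 0.2 0.6] w 0.0857 q [-1.3   0.52 -0.04  1.6   0.02  1.02 -0.11]
x [-0.    -0.001 -1.   ] y [ 0.3304  0.9438 -0.001 ] z [ 0.944 -0.33   0.   ]
```

View pics/top0c.png

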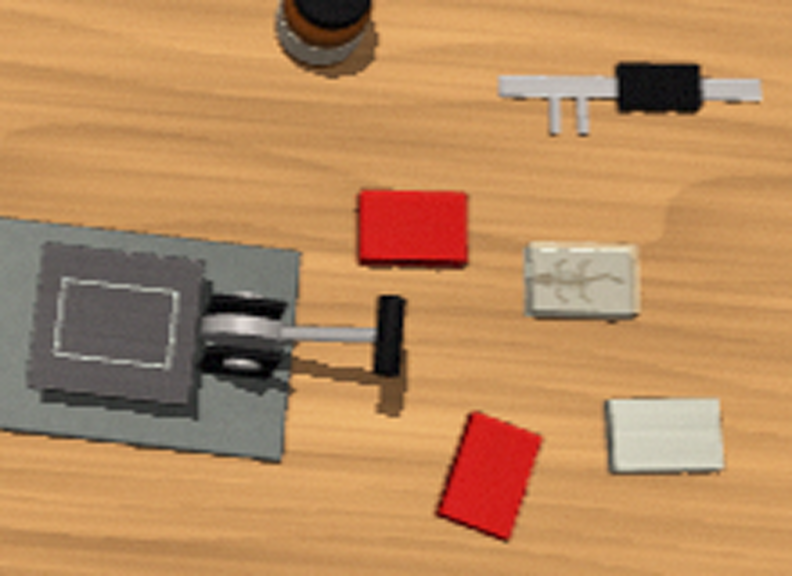

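The crop confirms the targets. The lizard block at crop (582,281) is the specimen, and the plain pale block at (665,436) is the riser. The outline corners are at about (64,278), (179,292), (171,367) and (54,353). Next I'll move toward the blocks.

Emit:
arm_command(delta_pos=[[0,-0.53,0.8],[0,-0.53,0.8],[0,-0.53,0.8],[0,-0.53,0.8],[0,-0.53,0.8],[0,-0.53,0.8],[0,-0.53,0.8],[0,-0.53,0.8],[0,-0.53,0.8],[0,-0.53,0.8]], rotation=[[0,0,0],[0,0,0],[0,0,0],[0,0,0],[0,0,0],[0,0,0],[0,0,0],[0,0,0],[0,0,0],[0,0,0]])

```text
clock: 1.1
position: [0.3828, 0.3533, 0.2418]
tool_rot: [-1.947, 1.564, -2.277]
force: [0.8, -0.0, 0.5]
grip_width: 0.0856
```

```bash
cat >> h.py <<'E'
def plan(target,yaw,n=None):
    "rows from here to TCP target with a steady turn; prints them"
    s,M=st(); p=s['position'].copy(); T=np.array(target)
    y=np.array([np.cos(yaw),np.sin(yaw),0]); x=np.array([0,0,-1.]); G=np.c_[x,y,np.cross(x,y)]
    if np.trace(M.T@G)<1: G[:,1:]*=-1
    w=R.from_matrix(M.T@G).as_rotvec(); d=T-p
    if n is None: n=int(np.ceil(max(np.linalg.norm(d)/.029,np.linalg.norm(w)/np.radians(5.8))))
    print('n',n,'rot',(w/n/np.radians(6)).round(3))
    out=[]
    for i in range(n):
        Mi=M@R.from_rotvec(w*i/n).as_matrix(); out.append((Mi.T@d/n/.03).round(2).tolist())
    print(out)
E
python3 - <<'E'
from h import *
p=optics.camera_params('top'); f=lambda a:((a[0]+.5)/3.6-.5+285,(a[1]+.5)/3.6-.5+170)
def quad(name,c,z):
    P=np.array([ray(f(a),p,z)[:2] for a in c]); print(name,P.mean(0).round(4),'sides',np.linalg.norm(P-np.roll(P,-1,0),axis=1).round(4),'ang',[round(float(np.degrees(np.arctan2(*(P[(i+1)%4]-P[i])[::-1]))),1) for i in range(4)])
quad('outline',[(64,278),(179,292),(171,367),(54,353)],.06)
quad('riser',[(608,399),(719,399),(722,465),(612,466)],.02)
quad('spec',[(530,244),(637,247),(637,312),(530,311)],.025)
for n in [(391,297),(391,372)]: print('bar',ray(f(n),p,.142))
plan((.47,-.26,.25),0)
E
```

```text
outline [0.5178 0.0893] sides [0.0784 0.0514 0.0791 0.0516] ang [-92.6, 177.9, 87.6, -2.8]
riser [ 0.4774 -0.2927] sides [0.0766 0.0454 0.0753 0.046 ] ang [-85.5, -177.2, 95.0, 4.4]
spec [ 0.5797 -0.2331] sides [0.0748 0.0462 0.0743 0.0476] ang [-87.2, -179.1, 93.9, 1.6]
bar [ 0.53410485 -0.08120012  0.142     ]
bar [ 0.48668217 -0.08325529  0.142     ]
t1.10 pos [0.3828 0.3533 0.2418] F [ 0.8 -0.   0.5] w 0.0856 q [-0.87  0.36  0.02  1.87 -0.01  0.91  0.39]
x [-0.004 -0.005 -1.   ] y [ 0.3239  0.9461 -0.0059] z [ 0.946 -0.324 -0.002]
n 22 rot [0.539 0.001 0.003]
[[-0.01, -0.84, 0.43], [-0.01, -0.81, 0.47], [-0.01, -0.78, 0.52], [-0.01, -0.75, 0.56], [-0.01, -0.72, 0.6], [-0.01, -0.68, 0.64], [-0.01, -0.65, 0.68], [-0.01, -0.61, 0.71], [-0.01, -0.57, 0.75], [-0.01, -0.52, 0.78], [-0.01, -0.48, 0.81], [-0.01, -0.43, 0.83], [-0.01, -0.39, 0.86], [-0.01, -0.34, 0.88], [-0.01, -0.29, 0.89], [-0.01, -0.24, 0.91], [-0.01, -0.18, 0.92], [-0.01, -0.13, 0.93], [-0.01, -0.08, 0.94], [-0.01, -0.03, 0.94], [-0.01, 0.03, 0.94], [-0.01, 0.08, 0.94]]
```

Emit:
arm_command(delta_pos=[[-0.01,-0.84,0.43],[-0.01,-0.81,0.47],[-0.01,-0.78,0.52],[-0.01,-0.75,0.56],[-0.01,-0.72,0.6],[-0.01,-0.68,0.64],[-0.01,-0.65,0.68],[-0.01,-0.61,0.71],[-0.01,-0.57,0.75],[-0.01,-0.52,0.78]], rotation=[[0.54,0,0],[0.54,0,0],[0.54,0,0],[0.54,0,0],[0.54,0,0],[0.54,0,0],[0.54,0,0],[0.54,0,0],[0.54,0,0],[0.54,0,0]])

```text
clock: 2.1
position: [0.4204, 0.0619, 0.2449]
tool_rot: [-1.441, 1.562, -2.359]
force: [0.5, -0.3, -1.0]
grip_width: 0.0854
```

Emit:
arm_command(delta_pos=[[-0.01,-0.48,0.81],[-0.01,-0.43,0.83],[-0.01,-0.39,0.86],[-0.01,-0.34,0.88],[-0.01,-0.29,0.89],[-0.01,-0.24,0.91],[-0.01,-0.18,0.92],[-0.01,-0.13,0.93],[-0.01,-0.08,0.94],[-0.01,0,0.94]], rotation=[[0.54,0,0],[0.54,0,0],[0.54,0,0],[0.54,0,0],[0.54,0,0],[0.54,0,0],[0.54,0,0],[0.54,0,0],[0.54,0,0],[0.54,0,0]])

```text
clock: 3.1
position: [0.4493, -0.2301, 0.249]
tool_rot: [-1.012, 1.561, -2.519]
force: [0.8, -0.8, 0.2]
grip_width: 0.0855
```

```bash
python3 - <<'E'
from h import *
p=optics.camera_params('wrist');print(p)
print(proj([[.4774,-.2927,.02],[.58,-.233,.025]],p))
plan((.49,-.26,.24),0.04)
E
```

```text
{'fx': 385.7036324485055, 'fy': 385.7036324485055, 'cx': 314.74954759373037, 'cy': 237.76998293767892, 'dist_coeffs': array([-0.0064291,  0.       ,  0.       ,  0.       ,  0.       ]), 'origin': array([ 0.44602362, -0.16344174,  0.37752187]), 'rotation': array([2.86981233, 0.00760652, 0.06446696])}
[[340.87833662 268.5480225 ]
 [456.10277282 217.20742647]]
t3.10 pos [ 0.4493 -0.2301  0.249 ] F [ 0.8 -0.8  0.2] w 0.0855 q [-0.04  0.37  0.51  1.92 -0.21  0.91  0.63]
x [-0.008 -0.006 -1.   ] y [ 0.9979  0.0637 -0.0081] z [ 0.064 -0.998  0.005]
n 2 rot [0.114 0.025 0.038]
[[0.15, 0.65, 0.54], [0.15, 0.65, 0.53]]
```

```bash
python3 - <<'E'
from h import *
import pickle
p=optics.camera_params('wrist'); im=optics.grab_frame('wrist')[:,:,::-1]
pickle.dump(p,open('pw1.pkl','wb')); cv2.imwrite('pics/w1full.png',im)
cv2.imwrite('pics/w1.png',cv2.resize(im[150:350,270:520],None,fx=3.2,fy=3,interpolation=cv2.INTER_CUBIC))
E
```

```text
(no output)
```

View pics/w1.png

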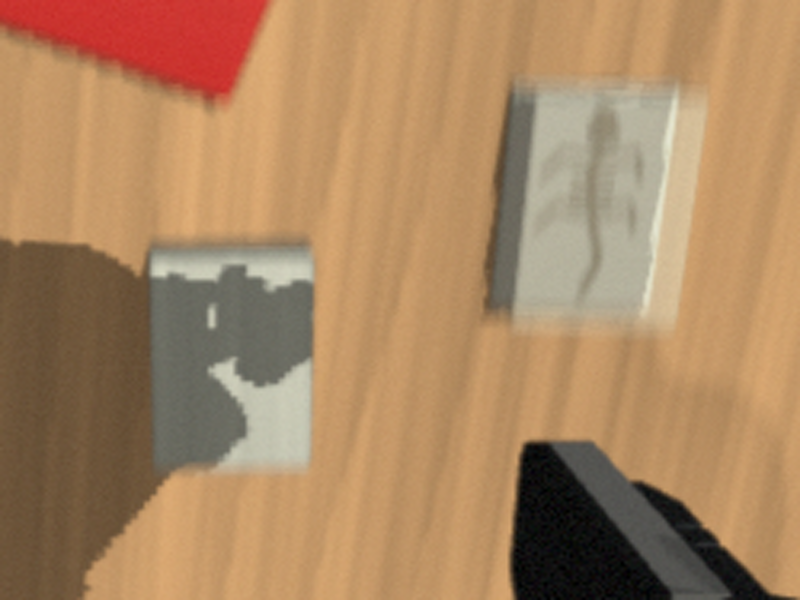

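The blocks are slightly motion-blurred. The riser silhouette runs from about (150,243) to (312,468) in the crop. The specimen silhouette corners are about (515,82), (707,90), (674,330) and (488,314). I'll fit both poses with a box model.

```bash
cat >> h.py <<'E'
from scipy.optimize import least_squares
def fit(pts,h,p,x0):
    "pts: (pixel, own corner (sx,sy,top?))"
    def res(v):
        c,s=np.cos(v[2]),np.sin(v[2]); X=[]
        for _,(a,b,t) in pts:
            X.append([v[0]+c*a*.025-s*b*.0375,v[1]+s*a*.025+c*b*.0375,t*h])
        return (proj(X,p)-np.array([q for q,_ in pts])).ravel()
    r=least_squares(res,x0); print('pose',r.x[:2].round(4),'yaw deg',np.degrees(r.x[2]).round(2),'res px',r.fun.round(1)); return r.x
E
python3 - <<'E'
from h import *
import pickle
p=pickle.load(open('pw1.pkl','rb')); f=lambda a,b:((a+.5)/3.2-.5+270,(b+.5)/3-.5+150)
fit([(f(150,245),(-1,1,0)),(f(312,260),(1,1,1)),(f(311,468),(1,-1,1)),(f(158,468),(-1,-1,1))],.02,p,[.477,-.292,0])
fit([(f(515,84),(-1,1,0)),(f(707,92),(1,1,1)),(f(674,328),(1,-1,1)),(f(489,314),(-1,-1,0))],.025,p,[.58,-.233,0])
plan((.477,-.293,.15),0.04)
E
```

```text
pose [ 0.4791 -0.2963] yaw deg 5.22 res px [-0.4 -0.5  1.  -1.6  0.5  0.7 -1.1  1.7]
pose [ 0.5838 -0.237 ] yaw deg 3.5 res px [-1.9  0.4  0.6  1.3  1.1  0.8  0.1 -2.7]
t3.15 pos [ 0.4493 -0.2344  0.2493] F [-5.4 -2.8 -1.1] w 0.0855 q [-0.04  0.37  0.51  1.92 -0.21  0.91  0.64]
x [-0.007 -0.008 -1.   ] y [ 0.9984  0.0564 -0.0075] z [ 0.056 -0.998  0.007]
n 5 rot [0.031 0.014 0.014]
[[0.66, 0.17, 0.4], [0.66, 0.17, 0.4], [0.66, 0.17, 0.4], [0.66, 0.17, 0.4], [0.66, 0.17, 0.4]]
```

Emit:
arm_command(delta_pos=[[0.6,0.17,0.4],[0.6,0.17,0.4],[0.6,0.17,0.4],[0.6,0.17,0.4],[0.6,0.17,0.4],[0,0,0],[0,0,0]], rotation=[[-0.04,0.02,0.02],[-0.04,0.02,0.02],[-0.04,0.02,0.02],[-0.04,0.02,0.02],[-0.04,0.02,0.02],[-0.04,0,0],[0,0,0]])

```text
clock: 3.85
position: [0.4783, -0.2964, 0.1551]
tool_rot: [2.794, 1.566, 1.303]
force: [-0.2, -0.2, 0.3]
grip_width: 0.0854
```

```bash
python3 - <<'E'
from h import *
import pickle
p=optics.camera_params('wrist'); im=optics.grab_frame('wrist')[:,:,::-1]
pickle.dump(p,open('pw2.pkl','wb')); cv2.imwrite('pics/w2.png',im)
print(proj([[.478,-.294,.02],[.582,-.235,.025]],p).round())
plan((.478,-.294,.06),.084)
E
```

```text
[[314. 227.]
 [479. 154.]]
t3.90 pos [ 0.4783 -0.2962  0.1552] F [-0.1 -0.5  0. ] w 0.0853 q [ 0.15  0.58  0.42  1.86 -0.34  0.77  0.84]
x [ 0.001  0.004 -1.   ] y [0.9968 0.0796 0.0017] z [ 0.08  -0.997 -0.004]
n 4 rot [-0.01  -0.01  -0.004]
[[0.79, -0.0, -0.02], [0.79, -0.0, -0.02], [0.79, -0.0, -0.02], [0.79, -0.0, -0.02]]
```

View pics/w2.png

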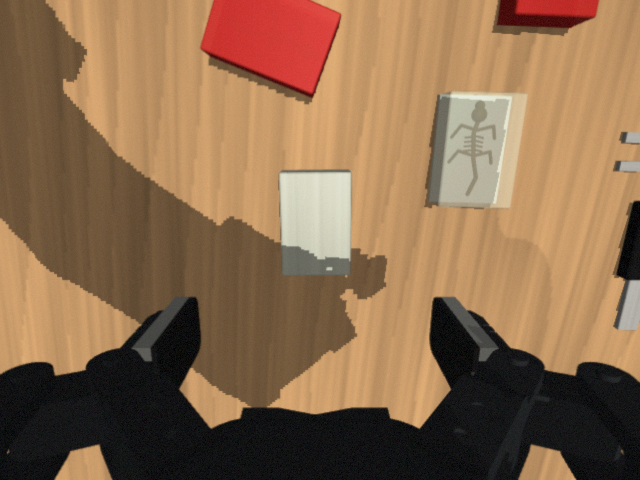

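The sharp wrist view shows the riser top face with corners at (279,172), (351,171), (350,275) and (282,275). The specimen silhouette corners are (440,93), (526,95), (508,208) and (428,206).

```bash
python3 - <<'E'
from h import *
import pickle
p=pickle.load(open('pw2.pkl','rb'))
fit([((279,172),(-1,1,1)),((351,171.5),(1,1,1)),((350,275.5),(1,-1,1)),((282,275.5),(-1,-1,1))],.02,p,[.477,-.292,0])
fit([((440,93),(-1,1,0)),((526,95),(1,1,1)),((509,208),(1,-1,1)),((428,206),(-1,-1,0))],.025,p,[.58,-.233,0])
E
```

```text
pose [ 0.4788 -0.2929] yaw deg 5.06 res px [-0.8 -0.   1.  -0.1  0.2 -0.2 -0.4  0.4]
pose [ 0.5835 -0.2343] yaw deg 3.32 res px [-2.5  2.6  2.1 -1.1  1.1  2.1 -1.  -3.7]
```

Emit:
arm_command(delta_pos=[[0.9,0.01,-0.11],[0.9,0,0],[0.9,0,0],[0.9,0,0],[0.75,0,0],[0,0,0]], rotation=[[-0.08,0,0],[0,0,0],[0,0,0],[0,0,0],[0,0,0],[0,0,0]])

```text
clock: 4.5
position: [0.4824, -0.2895, 0.0276]
tool_rot: [1.649, 1.56, 0.17]
force: [-0.5, 0.2, 0.5]
grip_width: 0.0853
```

```bash
python3 -c "
from h import *
go((.4788,-.2929,.017),np.radians(5.06))"
```

```text
t4.50 pos [ 0.4824 -0.2895  0.0276] F [-0.5  0.2  0.5] w 0.0853 q [ 0.23  0.77  0.29  1.92 -0.44  0.51  0.93]
x [ 0.01   0.002 -1.   ] y [0.9957 0.0922 0.0104] z [ 0.092 -0.996 -0.001]
shift/30mm [ 0.351 -0.133  0.103] turn/6deg [ 0.039 -0.008 -0.099]
```

Emit:
arm_command(delta_pos=[[0.2,-0.1,0.1],[0.15,-0.03,0],[0,0,0]], rotation=[[0.04,0,-0.1],[0,0,0],[0,0,0]])

```text
clock: 4.8
position: [0.4801, -0.2932, 0.02]
tool_rot: [1.083, 1.568, -0.399]
force: [-0.8, -0.0, 0.3]
grip_width: 0.0853
```

```bash
python3 -c "
from h import *
go((.4788,-.2929,.017),np.radians(5.06))"
```

```text
t4.80 pos [ 0.4801 -0.2932  0.02  ] F [-0.8 -0.   0.3] w 0.0853 q [ 0.24  0.79  0.29  1.91 -0.44  0.5   0.93]
x [ 0.002 -0.001 -1.   ] y [0.9961 0.0885 0.0021] z [ 0.089 -0.996  0.001]
shift/30mm [ 0.099 -0.042 -0.012] turn/6deg [ 0.003  0.01  -0.02 ]
```

Emit:
arm_command(delta_pos=[[0.12,-0.03,0],[0,0,0]], rotation=[[0,0,0],[0,0,0]])

```text
clock: 5.0
position: [0.4797, -0.2935, 0.0175]
tool_rot: [1.054, 1.567, -0.428]
force: [-0.3, -0.1, 0.1]
grip_width: 0.0854
```

Emit:
arm_command(delta_pos=[[0,0,0],[0,0,0],[0,0,0],[0,0,0],[0,0,0],[0,0,0],[0,0,0],[0,0,0]], rotation=[[0,0,0],[0,0,0],[0,0,0],[0,0,0],[0,0,0],[0,0,0],[0,0,0],[0,0,0]], gripper=1, grip_force=40)

```text
clock: 5.8
position: [0.48, -0.2936, 0.0183]
tool_rot: [1.104, 1.566, -0.378]
force: [0.1, 0.1, -0.2]
grip_width: 0.0489
```

```bash
python3 -c "
from h import *
st()"
```

```text
t5.80 pos [ 0.48   -0.2936  0.0183] F [ 0.1  0.1 -0.2] w 0.0489 q [ 0.24  0.79  0.29  1.92 -0.44  0.49  0.93]
x [ 0.005 -0.002 -1.   ] y [0.9961 0.0887 0.0045] z [ 0.089 -0.996  0.002]
```

Emit:
arm_command(delta_pos=[[-0.5,0,0],[-1,0,0],[-1,0,0],[-1,0,0],[-1,0,0],[-1,0,0],[-1,0,0],[-1,0,0]], rotation=[[0,0,0],[0,0,0],[0,0,0],[0,0,0],[0,0,0],[0,0,0],[0,0,0],[0,0,0]])

```text
clock: 6.6
position: [0.4757, -0.2925, 0.255]
tool_rot: [2.986, 1.57, 1.501]
force: [-0.1, -0.1, -2.0]
grip_width: 0.049
```

```bash
python3 -c "
from h import *
plan((.518,-.01,.23),np.radians(-2.3))"
```

```text
t6.60 pos [ 0.4757 -0.2925  0.255 ] F [-0.1 -0.1 -2. ] w 0.0490 q [ 0.08  0.45  0.5   1.79 -0.26  0.97  0.78]
x [ 0.     0.001 -1.   ] y [9.963e-01 8.590e-02 1.000e-04] z [ 0.086 -0.996 -0.001]
n 10 rot [ 0.12  -0.001 -0.   ]
[[0.08, 0.22, -0.93], [0.08, 0.21, -0.93], [0.08, 0.2, -0.93], [0.08, 0.19, -0.93], [0.08, 0.17, -0.94], [0.08, 0.16, -0.94], [0.08, 0.15, -0.94], [0.08, 0.14, -0.94], [0.08, 0.13, -0.94], [0.08, 0.12, -0.95]]
```

Emit:
arm_command(delta_pos=[[0.06,0.22,-0.93],[0.06,0.21,-0.93],[0.06,0.2,-0.93],[0.06,0.19,-0.93],[0.06,0.17,-0.94],[0.06,0.16,-0.94],[0.06,0.15,-0.94],[0.06,0.14,-0.94],[0.06,0.13,-0.94],[0,0,0]], rotation=[[0.13,0,0],[0.13,0,0],[0.13,0,0],[0.13,0,0],[0.13,0,0],[0.13,0,0],[0.13,0,0],[0.13,0,0],[0.13,0,0],[0,0,0]])

```text
clock: 7.6
position: [0.5151, -0.0314, 0.2529]
tool_rot: [1.646, 1.558, 0.027]
force: [0.1, -0.9, -1.9]
grip_width: 0.0489
```

Emit:
arm_command(delta_pos=[[0,0,0],[0,0,0]], rotation=[[0,0,0],[0,0,0]])

```text
clock: 7.8
position: [0.5146, -0.0316, 0.2542]
tool_rot: [1.662, 1.557, 0.044]
force: [0.3, 0.1, -2.1]
grip_width: 0.0489
```

```bash
python3 - <<'E'
from h import *
import pickle
st()
p=optics.camera_params('wrist'); im=optics.grab_frame('wrist')[:,:,::-1]
pickle.dump(p,open('pw3.pkl','wb')); cv2.imwrite('pics/w3.png',im)
print(proj([[.518,.089,.06]],p).round())
E
```

```text
t7.80 pos [ 0.5146 -0.0316  0.2542] F [ 0.3  0.1 -2.1] w 0.0489 q [-0.44  0.37  0.5   1.91 -0.22  0.91  0.12]
x [ 0.014  0.001 -1.   ] y [ 0.9988 -0.0479  0.0137] z [-0.048 -0.999 -0.001]
[[308.  60.]]
```

View pics/w3.png

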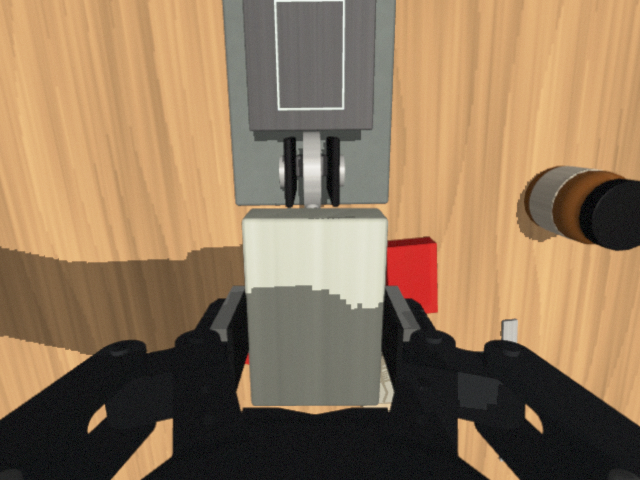

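The outline corners are at (275,1), (343,0), (344,109) and (278,110). The held riser's top corners are at about (245,218), (386,218), (380,404) and (250,404), level in the grip.

```bash
python3 - <<'E'
from h import *
import pickle
p=pickle.load(open('pw3.pkl','rb'))
im=cv2.imread('pics/w3.png')
# refine outline edges: white-line pixel centroids by row/col
g=im.min(axis=2).astype(float)
def cent(a): 
    a=np.clip(a-130,0,None); return (a*np.arange(len(a))).sum()/a.sum() if a.sum()>0 else np.nan
L=[[268+cent(g[r,268:287]),r] for r in range(15,100,5)]
Rr=[[335+cent(g[r,335:352]),r] for r in range(15,100,5)]
B=[[c,103+cent(g[103:116,c])] for c in range(285,340,5)]
W=lambda P:np.array([ray(q,p,.06)[:2] for q in P if not np.isnan(q).any()])
L,Rr,B=W(L),W(Rr),W(B)
for n,a in(('L',L),('R',Rr)):
    k=np.polyfit(a[:,1],a[:,0],1); print(n,'x at .089',np.polyval(k,.089).round(4),'yaw',np.degrees(-np.arctan(k[0])).round(2))
k=np.polyfit(B[:,0],B[:,1],1); print('B y at .5178',np.polyval(k,.5178).round(4),'yaw',np.degrees(np.arctan(k[0])).round(2))
fit([((275,1),(-1,1,1)),((343,0),(1,1,1)),((344,109),(1,-1,1)),((278,110),(-1,-1,1))],.06,p,[.518,.089,0])
fit([((245,218),(-1,1,1)),((386,218),(1,1,1)),((380,404),(1,-1,1)),((250,404),(-1,-1,1))],.2559,p,[.518,-.03,0])
E
```

```text
L x at .089 0.4937 yaw -2.06
R x at .089 0.545 yaw -2.08
B y at .5178 0.0532 yaw -1.92
pose [0.5196 0.0911] yaw deg -1.76 res px [ 0.5  1.5 -0.5  1.6 -1.6 -1.8  1.5 -1.8]
pose [ 0.515  -0.0304] yaw deg -2.9 res px [-3.6 -1.3  3.8 -1.2 -0.8  1.4  0.5  2.3]
```

```bash
python3 -c "
from h import *
plan((.519,.0901,.20),np.radians(-2.04),6)"
```

```text
t7.85 pos [ 0.5146 -0.032   0.2542] F [-0.5 -0.6 -1.2] w 0.0489 q [-0.44  0.37  0.5   1.91 -0.22  0.91  0.12]
x [ 0.014  0.    -1.   ] y [ 0.9987 -0.0485  0.0139] z [-0.048 -0.999 -0.001]
n 6 rot [-0.021 -0.002 -0.022]
[[0.3, -0.01, -0.68], [0.3, -0.01, -0.68], [0.3, -0.01, -0.68], [0.3, -0.01, -0.68], [0.3, -0.0, -0.68], [0.3, -0.0, -0.68]]
```

Emit:
arm_command(delta_pos=[[0.3,-0.01,-0.7],[0.3,-0.01,-0.7],[0.3,-0.01,-0.7],[0.3,-0.01,-0.7],[0.3,-0.01,-0.7],[0.3,0,-0.7],[0.8,0,0],[0.8,0,0],[0.6,0,0],[0,0,0]], rotation=[[-0.02,0,-0.03],[-0.02,0,-0.03],[-0.02,0,-0.03],[-0.02,0,-0.03],[-0.02,0,-0.02],[-0.02,0,0],[0,0,0],[0,0,0],[0,0,0],[0,0,0]])

```text
clock: 8.85
position: [0.521, 0.0891, 0.1335]
tool_rot: [1.808, 1.568, 0.187]
force: [0.4, 0.6, -1.3]
grip_width: 0.0491
```

```bash
python3 -c "
from h import *
go((.519,.0901,.09),np.radians(-2.04))"
```

```text
t8.85 pos [0.521  0.0891 0.1335] F [ 0.4  0.6 -1.3] w 0.0491 q [-0.57  0.56  0.39  1.97 -0.33  0.67 -0.02]
x [ 0.003  0.001 -1.   ] y [ 0.9988 -0.0497  0.0032] z [-0.05  -0.999 -0.001]
shift/30mm [ 1.448 -0.072 -0.028] turn/6deg [-0.135 -0.007 -0.03 ]
```

Emit:
arm_command(delta_pos=[[0.5,-0.07,-0.03],[0.5,0,0],[0.3,0,0],[0,0,0],[0,0,0]], rotation=[[-0.13,0,-0.03],[0,0,0],[0,0,0],[0,0,0],[0,0,0]])

```text
clock: 9.35
position: [0.5212, 0.0872, 0.0974]
tool_rot: [1.901, 1.567, 0.29]
force: [-0.3, 0.9, -1.6]
grip_width: 0.0493
```

```bash
python3 - <<'E'
from h import *
import pickle
go((.519,.0901,.082),np.radians(-2.04))
p=optics.camera_params('wrist'); im=optics.grab_frame('wrist')[:,:,::-1]
pickle.dump(p,open('pw4.pkl','wb')); cv2.imwrite('pics/w4full.png',im)
c=[[.519+a*.0256,.0913+b*.0381,.06] for a,b in((-1,1),(1,1),(1,-1),(-1,-1))]
print(proj(c,p).round(1))
cv2.imwrite('pics/w4.png',cv2.resize(im[140:420,170:460],None,fx=2.1,fy=2.1,interpolation=cv2.INTER_CUBIC))
E
```

```text
t9.35 pos [0.5212 0.0872 0.0974] F [-0.3  0.9 -1.6] w 0.0493 q [-0.53  0.62  0.35  1.99 -0.36  0.59  0.02]
x [ 0.004  0.001 -1.   ] y [ 0.9992 -0.0404  0.0035] z [-0.04  -0.999 -0.001]
shift/30mm [ 0.513 -0.079 -0.093] turn/6deg [-0.046 -0.011 -0.034]
[[246.1 192.6]
 [364.4 187.9]
 [365.3 345. ]
 [259.7 349. ]]
```

View pics/w4.png

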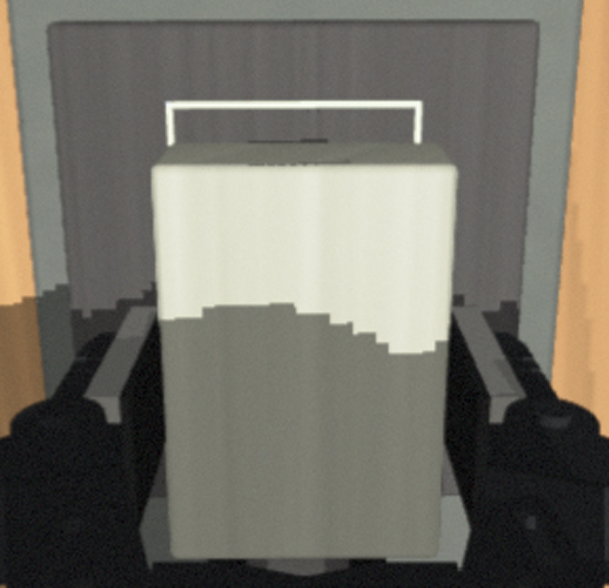

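The outline's +y corners are at crop (167,103) and (421,103). The riser's +y face has its top edge from (153,166) to (457,166) and its bottom edge near y=143.

```bash
python3 - <<'E'
from h import *
import pickle
p=pickle.load(open('pw4.pkl','rb')); f=lambda a,b:((a+.5)/2.1-.5+170,(b+.5)/2.1-.5+140)
for n,q,z in(('oL',(168.5,104),.06),('oR',(420,104),.06),('oL2',(171,142),.06),('oR2',(418,142),.06),('rtL',(153,167),.0991),('rtR',(457,167),.0991),('rbackL',(172,556),.0991),('rbackR',(439,556),.0991),('rbL',(165,144),.0791),('rbR',(446,144),.0791)):
    print(n,ray(f(*q),p,z).round(4))
E
```

```text
oL [0.4952 0.1308 0.06  ]
oR [0.5469 0.1287 0.06  ]
oL2 [0.495  0.1229 0.06  ]
oR2 [0.5465 0.1208 0.06  ]
rtL [0.4985 0.126  0.0991]
rtR [0.5473 0.1241 0.0991]
rbackL [0.4955 0.0526 0.0991]
rbackR [0.5447 0.0505 0.0991]
rbL [0.4972 0.126  0.0791]
rbR [0.549  0.1239 0.0791]
```

Emit:
arm_command(delta_pos=[[0.25,-0.07,-0.12],[0.25,0,0],[0,0,0]], rotation=[[-0.03,0,-0.04],[0,0,0],[0,0,0]])

```text
clock: 9.7
position: [0.5198, 0.0917, 0.0826]
tool_rot: [2.698, 1.568, 1.09]
force: [-0.4, -0.7, -2.0]
grip_width: 0.0491
```

```bash
python3 -c "
from h import *
go((.5193,.0908,.0785),np.radians(-2.1))"
```

```text
t9.70 pos [0.5198 0.0917 0.0826] F [-0.4 -0.7 -2. ] w 0.0491 q [-0.53  0.64  0.33  1.99 -0.38  0.56  0.03]
x [ 0.001  0.002 -1.   ] y [ 0.9993 -0.0365  0.001 ] z [-0.036 -0.999 -0.002]
shift/30mm [ 0.137 -0.016  0.032] turn/6deg [ 0.002 -0.021 -0.01 ]
```

Emit:
arm_command(delta_pos=[[0.06,-0.02,0.03],[0.05,0,0],[0,0,0]], rotation=[[0,-0.02,-0.01],[0,0,0],[0,0,0]])

```text
clock: 10.0
position: [0.5191, 0.0907, 0.0789]
tool_rot: [-0.874, 1.57, -2.481]
force: [-0.3, -0.1, -1.3]
grip_width: 0.0491
```

```bash
python3 -c "
from h import *
go((.5193,.0908,.0785),np.radians(-2.1))"
```

```text
t10.00 pos [0.5191 0.0907 0.0789] F [-0.3 -0.1 -1.3] w 0.0491 q [-0.52  0.65  0.33  1.99 -0.38  0.56  0.03]
x [-0. -0. -1.] y [ 9.993e-01 -3.640e-02 -4.000e-04] z [-0.036 -0.999  0.   ]
shift/30mm [ 0.013  0.007 -0.002] turn/6deg [0.002 0.003 0.004]
```

Position is on target and nearly touching. I'll lower until contact.

Emit:
arm_command(delta_pos=[[0.03,0,0],[0.03,0,0],[0,0,0]], rotation=[[0,0,0],[0,0,0],[0,0,0]])

```text
clock: 10.3
position: [0.5193, 0.0908, 0.0785]
tool_rot: [2.932, 1.57, 1.324]
force: [0.8, -0.1, -1.4]
grip_width: 0.049
```

Emit:
arm_command(delta_pos=[[0.05,0,0],[0.03,0,0],[0,0,0]], rotation=[[0,0,0],[0,0,0],[0,0,0]])

```text
clock: 10.6
position: [0.5195, 0.0908, 0.0785]
tool_rot: [2.702, 1.568, 1.094]
force: [0.2, -0.4, -1.3]
grip_width: 0.0487
```

Emit:
arm_command(delta_pos=[[0.1,0,0],[0.08,0,0]], rotation=[[0,0,0],[0,0,0]])

```text
clock: 10.8
position: [0.5198, 0.0909, 0.0765]
tool_rot: [2.785, 1.565, 1.177]
force: [-17.8, -0.0, 53.0]
grip_width: 0.0489
```

Emit:
arm_command(delta_pos=[[-0.05,0,0],[0,0,0]], rotation=[[0,0,0],[0,0,0]])

```text
clock: 11.0
position: [0.5201, 0.091, 0.0788]
tool_rot: [2.671, 1.564, 1.062]
force: [-0.5, 0.0, -1.1]
grip_width: 0.049
```

```bash
python3 -c "
from h import *
go((.5193,.0908,.0783),np.radians(-2.1))"
```

```text
t11.00 pos [0.5201 0.091  0.0788] F [-0.5  0.  -1.1] w 0.0490 q [-0.52  0.65  0.32  2.   -0.38  0.55  0.04]
x [ 0.003  0.006 -1.   ] y [ 0.9993 -0.0382  0.0032] z [-0.038 -0.999 -0.006]
shift/30mm [ 0.016 -0.027  0.008] turn/6deg [-0.015 -0.059 -0.03 ]
```

Emit:
arm_command(delta_pos=[[0.02,-0.03,0],[0.01,0,0],[0,0,0]], rotation=[[-0.01,-0.06,-0.03],[0,0,0],[0,0,0]])

```text
clock: 11.3
position: [0.519, 0.091, 0.077]
tool_rot: [-0.551, 1.569, -2.159]
force: [-0.0, -0.4, -1.1]
grip_width: 0.0489
```

```bash
python3 -c "
from h import *
go((.5193,.0908,.0783),np.radians(-2.1))"
```

```text
t11.30 pos [0.519 0.091 0.077] F [-0.  -0.4 -1.1] w 0.0489 q [-0.52  0.65  0.33  1.99 -0.38  0.55  0.03]
x [-0.001 -0.001 -1.   ] y [ 9.993e-01 -3.690e-02 -7.000e-04] z [-0.037 -0.999  0.001]
shift/30mm [-0.042  0.009  0.007] turn/6deg [-0.002  0.011  0.007]
```

Emit:
arm_command(delta_pos=[[0.03,0,0],[0,0,0]], rotation=[[0,0,0],[0,0,0]])

```text
clock: 11.5
position: [0.5191, 0.091, 0.0768]
tool_rot: [-0.789, 1.57, -2.397]
force: [-2.2, -0.6, 4.9]
grip_width: 0.0492
```

Emit:
arm_command(delta_pos=[[0,0,0],[0,0,0],[0,0,0],[0,0,0],[0,0,0],[0,0,0]], rotation=[[0,0,0],[0,0,0],[0,0,0],[0,0,0],[0,0,0],[0,0,0]], gripper=-1)

```text
clock: 12.1
position: [0.5191, 0.091, 0.0765]
tool_rot: [-0.722, 1.57, -2.33]
force: [-0.2, 0.1, 0.0]
grip_width: 0.0856
```

Emit:
arm_command(delta_pos=[[-0.5,0,0],[-1,0,0],[-1,0,0],[-1,0,0],[-0.6,0,0.6],[0,0,0.9],[0,0,0.9],[0,0,0.3],[0,0,0],[0,0,0]], rotation=[[0,0,0],[0,0,0],[0,0,0],[0,0,0],[0,0,0],[0,0,0],[0,0,0],[0,0,0],[0,0,0],[0,0,0]])

```text
clock: 13.1
position: [0.5159, 0.0088, 0.2044]
tool_rot: [-0.978, 1.569, -2.584]
force: [-0.1, -0.2, -0.8]
grip_width: 0.0857
```

```bash
python3 - <<'E'
from h import *
import pickle
st()
p=optics.camera_params('wrist'); im=optics.grab_frame('wrist')[:,:,::-1]
pickle.dump(p,open('pw5.pkl','wb')); cv2.imwrite('pics/w5full.png',im)
c,s=proj([[.5193,.0915,.08]],p).round()[0]; print(c,s)
x0,y0=int(max(0,c-100)),int(max(0,s-90)); print(x0,y0)
cv2.imwrite('pics/w5.png',cv2.resize(im[y0:y0+180,x0:x0+200],None,fx=3.2,fy=3.2,interpolation=cv2.INTER_CUBIC))
E
```

```text
t13.10 pos [0.5159 0.0088 0.2044] F [-0.1 -0.2 -0.8] w 0.0857 q [-0.48  0.44  0.46  1.94 -0.26  0.82  0.09]
x [-0.001 -0.001 -1.   ] y [ 0.9994 -0.0354 -0.0012] z [-0.035 -0.999  0.001]
316.0 105.0
216 15
```

View pics/w5.png

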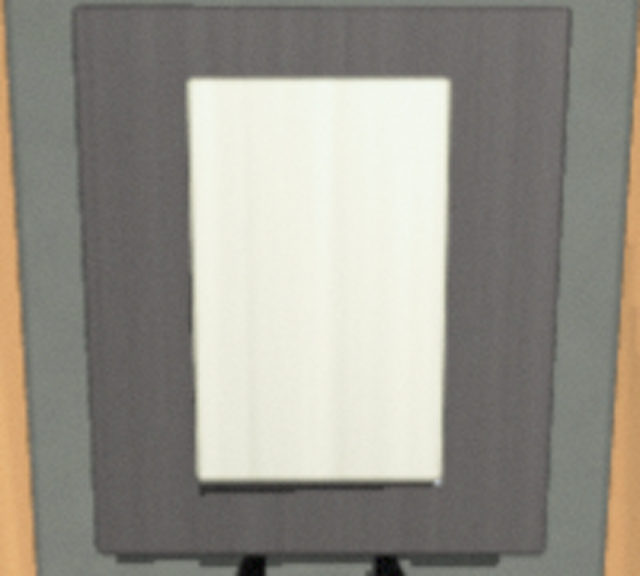

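The riser sits on the stage with the outline almost fully hidden. Its top corners are at (187,78), (450,78), (441,481) and (198,483). The stage corners are at (74,8), (570,8), (546,551) and (98,551).

```bash
python3 - <<'E'
from h import *
import pickle
p=pickle.load(open('pw5.pkl','rb')); f=lambda a,b:((a+.5)/3.2-.5+216,(b+.5)/3.2-.5+15)
def q(n,c,z):
    P=np.array([ray(f(*a),p,z)[:2] for a in c]); 
    print(n,P.mean(0).round(4),'sides',np.linalg.norm(P-np.roll(P,-1,0),axis=1).round(4),'yaw',[round(float(np.degrees(np.arctan2(*(P[j]-P[i])[::-1]))-o),2) for i,j,o in((0,1,0),(3,2,0),(3,0,90),(2,1,90))])
q('riser',[(187,78),(450,78),(441,481),(198,482)],.08)
q('stage',[(74,8),(570,8),(546,551),(98,551)],.06)
plan((.5825,-.212,.16),np.radians(3.3))
E
```

```text
riser [0.5191 0.0915] sides [0.0491 0.0742 0.0492 0.0744] yaw [-1.99, -1.74, -1.84, -1.78]
stage [0.5198 0.0915] sides [0.0986 0.1081 0.0993 0.1081] yaw [-1.99, -1.97, -2.09, -1.75]
t13.15 pos [0.5159 0.009  0.2044] F [-1.5 -0.1 -0.2] w 0.0854 q [-0.48  0.44  0.46  1.94 -0.26  0.82  0.09]
x [-0.001 -0.001 -1.   ] y [ 0.9994 -0.0348 -0.0013] z [-0.035 -0.999  0.001]
n 9 rot [-0.098  0.001  0.001]
[[0.16, 0.28, 0.81], [0.16, 0.27, 0.81], [0.16, 0.26, 0.81], [0.16, 0.25, 0.82], [0.16, 0.24, 0.82], [0.16, 0.23, 0.82], [0.16, 0.22, 0.82], [0.16, 0.22, 0.83], [0.16, 0.21, 0.83]]
```

Emit:
arm_command(delta_pos=[[0.05,0.28,0.82],[0.05,0.27,0.82],[0.05,0.26,0.82],[0.15,0.26,0.84],[0.2,0.25,0.84],[0.2,0.25,0.84],[0.2,0.24,0.84],[0.2,0.24,0.84],[0.2,0.24,0.86],[0.2,0.1,0.6]], rotation=[[-0.1,0,0],[-0.1,0,0],[-0.1,0,0],[-0.1,0,0],[-0.1,0,0],[-0.1,0,0],[-0.1,0,0],[-0.1,0,0],[-0.1,0,0],[0,0,0]])

```text
clock: 14.15
position: [0.599, -0.2257, 0.1541]
tool_rot: [-2.457, 1.564, 2.34]
force: [-0.7, -0.2, 0.6]
grip_width: 0.0852
```

Emit:
arm_command(delta_pos=[[0,0,0],[0,0,0],[0,0,0]], rotation=[[0,0,0],[0,0,0],[0,0,0]])

```text
clock: 14.45
position: [0.5993, -0.2246, 0.1521]
tool_rot: [-2.293, 1.562, 2.504]
force: [0.1, 0.4, 0.3]
grip_width: 0.0853
```

```bash
python3 - <<'E'
from h import *
import pickle
go((.583,-.235,.15),np.radians(3.3))
p=optics.camera_params('wrist'); im=optics.grab_frame('wrist')[:,:,::-1]
pickle.dump(p,open('pw6.pkl','wb')); cv2.imwrite('pics/w6full.png',im)
c,s=proj([[.583,-.235,.012]],p).round()[0]; print(c,s)
x0,y0=int(max(0,c-100)),int(max(0,s-90)); print(x0,y0)
cv2.imwrite('pics/w6.png',cv2.resize(im[y0:y0+180,x0:x0+200],None,fx=3.2,fy=3.2,interpolation=cv2.INTER_CUBIC))
E
```

```text
t14.45 pos [ 0.5993 -0.2246  0.1521] F [0.1 0.4 0.3] w 0.0853 q [ 0.02  0.69  0.38  1.65 -0.32  0.88  0.62]
x [-0.007  0.005 -1.   ] y [ 0.9964  0.0849 -0.0066] z [ 0.085 -0.996 -0.006]
shift/30mm [ 0.072 -0.571  0.299] turn/6deg [ 0.262 -0.054  0.064]
292.0 241.0
192 151
```

View pics/w6.png

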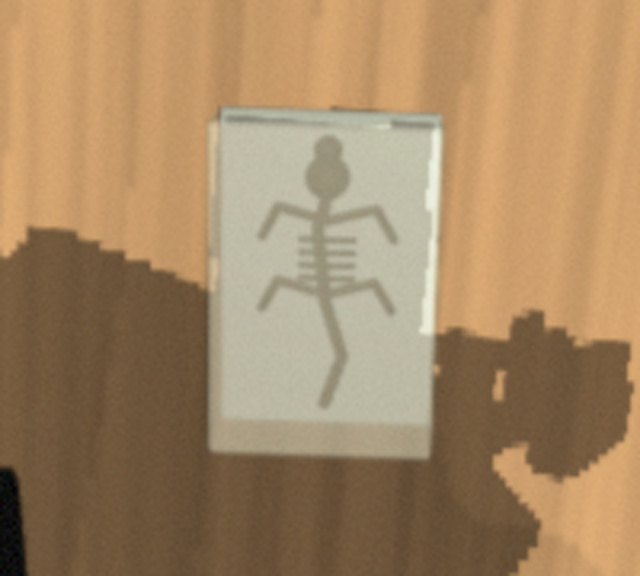

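The specimen's base near corners are at (220,107) and (441,116). The top face's far corners are at (209,452) and (431,459), with the left near top corner at (208,121) and the base far corners at (220,419) and (432,425).

```bash
python3 - <<'E'
from h import *
import pickle
p=pickle.load(open('pw6.pkl','rb')); f=lambda a,b:((a+.5)/3.2-.5+192,(b+.5)/3.2-.5+151)
x=fit([(f(220,107),(-1,1,0)),(f(441,116),(1,1,0)),(f(209,452),(-1,-1,1)),(f(431,459),(1,-1,1)),(f(208,121),(-1,1,1)),(f(220,419),(-1,-1,0)),(f(432,425),(1,-1,0))],.025,p,[.58,-.233,0])
go((x[0],x[1],.06),x[2])
E
```

```text
pose [ 0.5838 -0.2335] yaw deg 3.07 res px [ 0.7 -0.1  0.3 -0.7 -0.3  1.3  0.1  1.3 -0.8  0.1  1.1 -1.2 -1.  -1. ]
t14.50 pos [ 0.5994 -0.2243  0.1522] F [-0.2  0.2  0.6] w 0.0851 q [ 0.02  0.69  0.38  1.65 -0.32  0.88  0.62]
x [-0.007  0.005 -1.   ] y [ 0.9963  0.0853 -0.0063] z [ 0.085 -0.996 -0.006]
shift/30mm [ 3.076 -0.524  0.281] turn/6deg [ 0.304 -0.056  0.061]
```

Emit:
arm_command(delta_pos=[[0,-0.54,0.28],[0.9,0,0],[0.9,0,0],[0.9,0,0],[0.6,0,0],[0,0,0]], rotation=[[0.3,-0.05,0.06],[0,0,0],[0,0,0],[0,0,0],[0,0,0],[0,0,0]])

```text
clock: 15.1
position: [0.5864, -0.2275, 0.0532]
tool_rot: [1.804, 1.565, 0.294]
force: [-0.6, -0.6, 0.0]
grip_width: 0.0856
```

```bash
python3 -c "
from h import *
go((.5838,-.2335,.019),np.radians(3.07))"
```

```text
t15.10 pos [ 0.5864 -0.2275  0.0532] F [-0.6 -0.6  0. ] w 0.0856 q [ 0.07  0.8   0.32  1.73 -0.38  0.67  0.66]
x [ 0.005  0.002 -1.   ] y [0.9982 0.0603 0.0054] z [ 0.06  -0.998 -0.001]
shift/30mm [ 1.138 -0.104  0.195] turn/6deg [ 0.065 -0.012 -0.052]
```

Emit:
arm_command(delta_pos=[[0.5,-0.1,0.21],[0.5,0,0.02],[0.1,0,0],[0,0,0]], rotation=[[0.06,0,-0.05],[0,0,0],[0,0,0],[0,0,0]])

```text
clock: 15.5
position: [0.5852, -0.2339, 0.0203]
tool_rot: [1.926, 1.568, 0.41]
force: [-0.1, 0.8, -0.0]
grip_width: 0.0851
```

```bash
python3 -c "
from h import *
go((.5838,-.2335,.019),np.radians(3.07))"
```

```text
t15.50 pos [ 0.5852 -0.2339  0.0203] F [-0.1  0.8 -0. ] w 0.0851 q [ 0.09  0.85  0.3   1.73 -0.39  0.62  0.67]
x [ 0.002  0.001 -1.   ] y [0.9985 0.0552 0.0023] z [ 0.055 -0.998 -0.001]
shift/30mm [ 0.042 -0.044 -0.017] turn/6deg [ 0.016 -0.008 -0.022]
```

Emit:
arm_command(delta_pos=[[0,-0.05,0],[0,0,0]], rotation=[[0.02,0,-0.02],[0,0,0]])

```text
clock: 15.7
position: [0.5839, -0.2341, 0.021]
tool_rot: [2.118, 1.57, 0.601]
force: [-0.1, 0.2, -0.2]
grip_width: 0.0854
```

Emit:
arm_command(delta_pos=[[0,0,0],[0,0,0],[0,0,0],[0,0,0],[0,0,0],[0,0,0],[0,0,0],[0,0,0]], rotation=[[0,0,0],[0,0,0],[0,0,0],[0,0,0],[0,0,0],[0,0,0],[0,0,0],[0,0,0]], gripper=1, grip_force=40)

```text
clock: 16.5
position: [0.5845, -0.2341, 0.0223]
tool_rot: [1.67, 1.568, 0.152]
force: [0.1, -0.1, -0.9]
grip_width: 0.049
```

```bash
python3 -c "
from h import *
st()"
```

```text
t16.50 pos [ 0.5845 -0.2341  0.0223] F [ 0.1 -0.1 -0.9] w 0.0490 q [ 0.09  0.85  0.3   1.73 -0.39  0.62  0.67]
x [ 0.002  0.    -1.   ] y [0.9986 0.0532 0.0024] z [ 0.053 -0.999 -0.   ]
```

Emit:
arm_command(delta_pos=[[-0.5,0,0],[-1,0,0],[-1,0,0],[-1,0,0],[-1,0,0],[-1,0,0],[-1,0,0],[-1,0,0]], rotation=[[0,0,0],[0,0,0],[0,0,0],[0,0,0],[0,0,0],[0,0,0],[0,0,0],[0,0,0]])

```text
clock: 17.3
position: [0.5812, -0.234, 0.2594]
tool_rot: [-2.417, 1.569, 2.346]
force: [0.3, -0.0, -1.5]
grip_width: 0.0491
```

```bash
python3 -c "
from h import *
plan((.519,.09,.21),np.radians(-1.95))"
```

```text
t17.30 pos [ 0.5812 -0.234   0.2594] F [ 0.3 -0.  -1.5] w 0.0491 q [-0.01  0.55  0.45  1.6  -0.26  1.06  0.57]
x [-0.002  0.002 -1.   ] y [ 0.9987  0.0512 -0.0014] z [ 0.051 -0.999 -0.002]
n 12 rot [ 0.068 -0.001  0.001]
[[0.14, -0.13, -0.91], [0.14, -0.13, -0.91], [0.14, -0.14, -0.91], [0.14, -0.15, -0.9], [0.14, -0.15, -0.9], [0.14, -0.16, -0.9], [0.14, -0.16, -0.9], [0.14, -0.17, -0.9], [0.14, -0.18, -0.9], [0.14, -0.18, -0.9], [0.14, -0.19, -0.9], [0.14, -0.2, -0.9]]
```

Emit:
arm_command(delta_pos=[[0.05,-0.13,-0.91],[0.05,-0.13,-0.91],[0.1,-0.14,-0.91],[0.1,-0.15,-0.9],[0.1,-0.15,-0.9],[0.1,-0.16,-0.9],[0.1,-0.16,-0.9],[0.1,-0.17,-0.9],[0.14,-0.18,-0.9],[0.14,-0.18,-0.9]], rotation=[[0.08,0,0],[0.08,0,0],[0.08,0,0],[0.08,0,0],[0.08,0,0],[0.08,0,0],[0.08,0,0],[0.08,0,0],[0.08,0,0],[0.08,0,0]])

```text
clock: 18.3
position: [0.5301, 0.0398, 0.2453]
tool_rot: [1.656, 1.556, 0.039]
force: [1.0, -0.1, -2.4]
grip_width: 0.0494
```

```bash
python3 -c "
from h import *
plan((.519,.091,.135),np.radians(-1.95),5)"
```

```text
t18.30 pos [0.5301 0.0398 0.2453] F [ 1.  -0.1 -2.4] w 0.0494 q [-0.53  0.4   0.45  1.88 -0.22  0.9  -0.02]
x [ 0.015  0.001 -1.   ] y [ 0.9988 -0.0462  0.0152] z [-0.046 -0.999 -0.001]
n 5 rot [-0.023 -0.002 -0.029]
[[0.73, -0.1, -0.34], [0.73, -0.1, -0.34], [0.74, -0.09, -0.34], [0.74, -0.09, -0.34], [0.74, -0.09, -0.34]]
```

Emit:
arm_command(delta_pos=[[0.73,-0.09,-0.3],[0.73,-0.09,-0.3],[0.73,-0.09,-0.3],[0.73,-0.08,-0.3],[0.5,-0.08,-0.3],[0,0,0],[0,0,0]], rotation=[[-0.03,0,-0.04],[-0.03,0,-0.04],[-0.03,0,-0.04],[-0.03,0,-0.02],[-0.02,0,0],[0,0,0],[0,0,0]])

```text
clock: 19.0
position: [0.5192, 0.0913, 0.1465]
tool_rot: [2.369, 1.563, 0.772]
force: [0.4, -0.0, -1.1]
grip_width: 0.0487
```

```bash
python3 -c "
from h import *
go((.5190,.0910,.118),np.radians(-1.95))"
```

```text
t19.00 pos [0.5192 0.0913 0.1465] F [ 0.4 -0.  -1.1] w 0.0487 q [-0.56  0.53  0.37  1.97 -0.3   0.69 -0.02]
x [ 0.006  0.006 -1.   ] y [ 0.9996 -0.0269  0.0057] z [-0.027 -1.    -0.006]
shift/30mm [ 0.949 -0.011  0.017] turn/6deg [ 0.068 -0.056 -0.054]
```

Emit:
arm_command(delta_pos=[[0.6,-0.01,0],[0.4,0,0],[0,0,0],[0,0,0]], rotation=[[0.07,-0.06,-0.05],[0,0,0],[0,0,0],[0,0,0]])

```text
clock: 19.4
position: [0.5212, 0.0899, 0.12]
tool_rot: [1.787, 1.565, 0.18]
force: [0.3, -0.4, -1.2]
grip_width: 0.0491
```

```bash
python3 - <<'E'
from h import *
import pickle
go((.5190,.0908,.108),np.radians(-1.95))
p=optics.camera_params('wrist'); im=optics.grab_frame('wrist')[:,:,::-1]
pickle.dump(p,open('pw7.pkl','wb')); cv2.imwrite('pics/w7full.png',im)
cv2.imwrite('pics/w7.png',cv2.resize(im[140:420,170:460],None,fx=2.1,fy=2.1,interpolation=cv2.INTER_CUBIC))
E
```

```text
t19.40 pos [0.5212 0.0899 0.12  ] F [ 0.3 -0.4 -1.2] w 0.0491 q [-0.54  0.58  0.35  1.98 -0.32  0.64 -0.01]
x [ 0.006  0.001 -1.   ] y [ 0.9993 -0.0364  0.0057] z [-0.036 -0.999 -0.001]
shift/30mm [ 0.399 -0.077 -0.028] turn/6deg [-0.023 -0.012 -0.054]
```

View pics/w7.png

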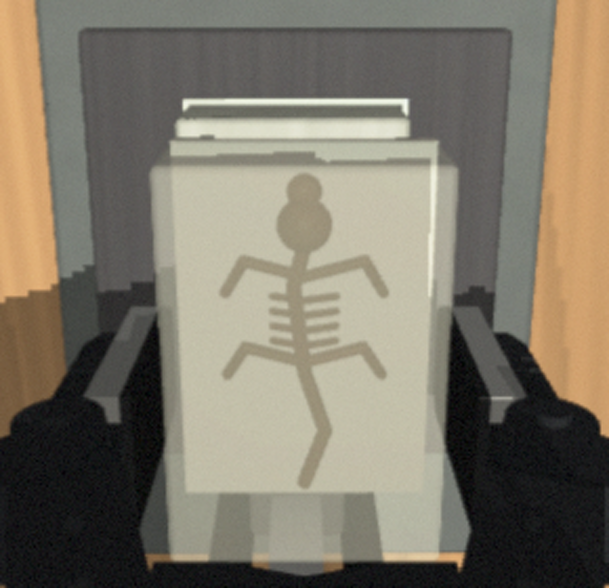

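The outline's +y corners are at (184,100) and (408,100). The riser top's +y edge runs from (175,120) to (409,120), and the specimen's base +y edge from (171,142) to (438,142).

```bash
python3 - <<'E'
from h import *
import pickle
p=pickle.load(open('pw7.pkl','rb')); f=lambda a,b:((a+.5)/2.1-.5+170,(b+.5)/2.1-.5+140)
for n,a,b,y,z in(('outline',184,408,101,.06),('riser',175.5,409.5,120,.08),('riser79',175.5,409.5,120,.079),('spec',171,439,141.5,.0977)):
    A,B=ray(f(a,y),p,z),ray(f(b,y),p,z); print(n,((A+B)/2).round(4),'len',np.linalg.norm(A-B).round(4),'yaw',np.degrees(np.arctan2(*(B-A)[1::-1])).round(2))
st()
E
```

```text
outline [0.5211 0.1299 0.06  ] len 0.0523 yaw -2.09
riser [0.5204 0.1287 0.08  ] len 0.0492 yaw -2.1
riser79 [0.5204 0.1285 0.079 ] len 0.0494 yaw -2.1
spec [0.5229 0.1273 0.0977] len 0.0508 yaw -2.11
t19.45 pos [0.5212 0.0899 0.12  ] F [ 0.8 -1.2 -1. ] w 0.0494 q [-0.54  0.58  0.35  1.98 -0.32  0.64 -0.01]
x [ 0.006  0.001 -1.   ] y [ 0.9993 -0.0364  0.0058] z [-0.036 -0.999 -0.001]
```

Emit:
arm_command(delta_pos=[[0.25,-0.08,-0.05],[0.15,0,0],[0,0,0]], rotation=[[0,-0.01,-0.06],[0,0,0],[0,0,0]])

```text
clock: 19.75
position: [0.5192, 0.0916, 0.1083]
tool_rot: [2.676, 1.57, 1.068]
force: [-0.4, -0.3, -1.5]
grip_width: 0.049
```

```bash
python3 -c "
from h import *
go((.5190,.0914,.104),np.radians(-2.1))"
```

```text
t19.75 pos [0.5192 0.0916 0.1083] F [-0.4 -0.3 -1.5] w 0.0490 q [-0.54  0.6   0.34  1.98 -0.33  0.62 -0.01]
x [ 0.001  0.001 -1.   ] y [ 9.993e-01 -3.650e-02  5.000e-04] z [-0.037 -0.999 -0.001]
shift/30mm [ 0.143 -0.007  0.007] turn/6deg [ 0.001 -0.009 -0.005]
```

Emit:
arm_command(delta_pos=[[0.1,0,0.01],[0.06,0,0],[0,0,0]], rotation=[[0,-0.01,0],[0,0,0],[0,0,0]])

```text
clock: 20.05
position: [0.5192, 0.0913, 0.103]
tool_rot: [0.951, 1.57, -0.656]
force: [-0.9, -0.1, -1.6]
grip_width: 0.0488
```

```bash
python3 -c "
from h import *
go((.5190,.0914,.101),np.radians(-2.1))"
```

```text
t20.05 pos [0.5192 0.0913 0.103 ] F [-0.9 -0.1 -1.6] w 0.0488 q [-0.53  0.61  0.34  1.98 -0.34  0.6  -0.01]
x [ 0. -0. -1.] y [ 9.993e-01 -3.640e-02  4.000e-04] z [-0.036 -0.999  0.   ]
shift/30mm [ 0.067 -0.007 -0.004] turn/6deg [ 0.002  0.003 -0.004]
```

Emit:
arm_command(delta_pos=[[0.04,0,0],[0,0,0]], rotation=[[0,0,0],[0,0,0]])

```text
clock: 20.25
position: [0.5194, 0.0913, 0.1023]
tool_rot: [1.688, 1.57, 0.08]
force: [-0.1, 0.3, -0.2]
grip_width: 0.049
```

Emit:
arm_command(delta_pos=[[0.04,0,0]], rotation=[[0,0,0]])

```text
clock: 20.35
position: [0.5195, 0.0912, 0.1019]
tool_rot: [2.124, 1.57, 0.517]
force: [-13.3, -0.5, 42.3]
grip_width: 0.0488
```

Emit:
arm_command(delta_pos=[[-0.02,-0.01,0]], rotation=[[0,0,0]])

```text
clock: 20.45
position: [0.5194, 0.0912, 0.1029]
tool_rot: [2.179, 1.569, 0.571]
force: [-0.4, -0.9, -1.5]
grip_width: 0.049
```

Emit:
arm_command(delta_pos=[[0,0,0]], rotation=[[0,0,0]])

```text
clock: 20.55
position: [0.5194, 0.0913, 0.1031]
tool_rot: [2.151, 1.569, 0.543]
force: [-0.1, 0.4, -1.5]
grip_width: 0.0491
```

```bash
python3 -c "
from h import *
go((.5190,.0914,.1015),np.radians(-2.1))"
```

```text
t20.55 pos [0.5194 0.0913 0.1031] F [-0.1  0.4 -1.5] w 0.0491 q [-0.53  0.61  0.34  1.99 -0.34  0.6  -0.  ]
x [ 0.002  0.001 -1.   ] y [ 0.9993 -0.0369  0.0018] z [-0.037 -0.999 -0.001]
shift/30mm [ 0.053 -0.015 -0.004] turn/6deg [-0.003 -0.011 -0.017]
```

Emit:
arm_command(delta_pos=[[0.02,-0.015,0],[0.01,0,0]], rotation=[[0,-0.01,-0.02],[0,0,0]])

```text
clock: 20.75
position: [0.519, 0.0913, 0.1022]
tool_rot: [-2.031, 1.57, 2.645]
force: [-4.2, 0.0, 11.1]
grip_width: 0.0487
```

```bash
python3 -c "
from h import *
go((.5190,.0914,.1015),np.radians(-2.1))"
```

```text
t20.75 pos [0.519  0.0913 0.1022] F [-4.2  0.  11.1] w 0.0487 q [-0.53  0.61  0.34  1.98 -0.34  0.6  -0.01]
x [-0.  0. -1.] y [ 9.993e-01 -3.680e-02 -3.000e-04] z [-0.037 -0.999 -0.   ]
shift/30mm [ 0.023 -0.001 -0.003] turn/6deg [-0.002 -0.001  0.003]
```

Light contact at the right pose. I'll release and retreat upward.

Emit:
arm_command(delta_pos=[[0,0,0],[0,0,0],[0,0,0],[0,0,0],[0,0,0],[0,0,0]], rotation=[[0,0,0],[0,0,0],[0,0,0],[0,0,0],[0,0,0],[0,0,0]], gripper=-1)

```text
clock: 21.35
position: [0.5191, 0.0914, 0.1018]
tool_rot: [-1.391, 1.57, -2.999]
force: [-0.2, 0.0, -0.1]
grip_width: 0.0855
```

Emit:
arm_command(delta_pos=[[-0.5,0,0],[-1,0,0],[-1,0,0],[-1,0,0],[-0.6,0,0.6],[0,0,0.9],[0,0,0.9],[0,0,0.3],[0,0,0],[0,0,0]], rotation=[[0,0,0],[0,0,0],[0,0,0],[0,0,0],[0,0,0],[0,0,0],[0,0,0],[0,0,0],[0,0,0],[0,0,0]])

```text
clock: 22.35
position: [0.5158, 0.009, 0.23]
tool_rot: [-1.759, 1.57, 2.918]
force: [0.8, 0.0, -0.2]
grip_width: 0.0855
```

```bash
python3 - <<'E'
from h import *
import pickle
st()
p=optics.camera_params('wrist'); im=optics.grab_frame('wrist')[:,:,::-1]
pickle.dump(p,open('pw8.pkl','wb')); cv2.imwrite('pics/w8full.png',im)
c,s=proj([[.5193,.0915,.08]],p).round()[0]; print(c,s)
x0,y0=int(max(0,c-100)),int(max(0,s-90)); print(x0,y0)
cv2.imwrite('pics/w8.png',cv2.resize(im[y0:y0+180,x0:x0+200],None,fx=3.2,fy=3.2,interpolation=cv2.INTER_CUBIC))
E
```

```text
t22.35 pos [0.5158 0.009  0.23  ] F [ 0.8  0.  -0.2] w 0.0855 q [-0.48  0.4   0.46  1.92 -0.23  0.87  0.06]
x [-0.001  0.    -1.   ] y [ 9.994e-01 -3.510e-02 -5.000e-04] z [-0.035 -0.999 -0.   ]
316.0 108.0
216 18
```

View pics/w8.png

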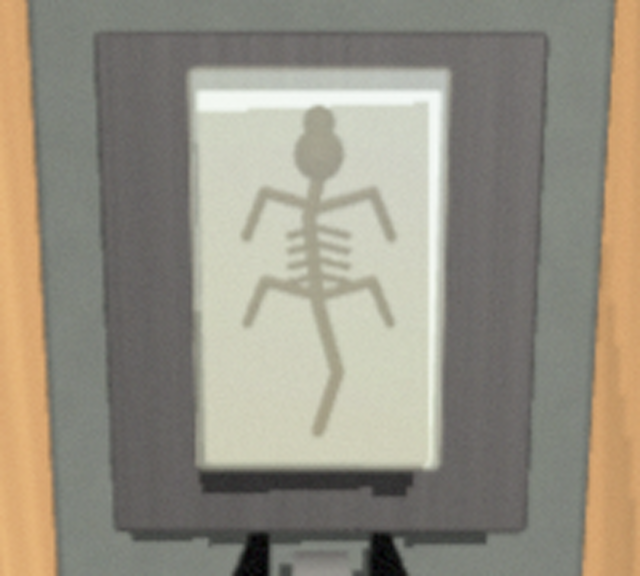

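The specimen's top corners are at (189,68), (450,68), (439,468) and (197,468), flush with the riser below. Now I'll close the fingers and move above the bar.

Emit:
arm_command(delta_pos=[[0,0.01,0.8],[0,0.01,0.8],[0,0,0.8],[0.3,0,0.6],[0.6,0,0.1],[0.5,0,0],[0,0,0],[0,0,0]], rotation=[[0,0,0],[0,0,0],[0,0,0],[0,0,0],[0,0,0],[0,0,0],[0,0,0],[0,0,0]], gripper=1, grip_force=40)

```text
clock: 23.2
position: [0.5151, -0.0782, 0.1854]
tool_rot: [-2.151, 1.568, 2.538]
force: [-0.4, -0.1, 0.3]
grip_width: -0.0002
```

```bash
python3 - <<'E'
from h import *
import pickle
p=pickle.load(open('pw8.pkl','rb')); f=lambda a,b:((a+.5)/3.2-.5+216,(b+.5)/3.2-.5+18)
P=np.array([ray(f(*a),p,.105)[:2] for a in [(189,68),(450,68),(439,468),(197,468)]]); print('spec',P.mean(0).round(4),[round(float(np.degrees(np.arctan2(*(P[j]-P[i])[::-1]))-o),2) for i,j,o in((0,1,0),(3,2,0),(3,0,90),(2,1,90))])
P=np.array([ray(f(*a),p,.06)[:2] for a in [(96,33),(547,33),(525,529),(116,529)]]); print('stage',P.mean(0).round(4))
go((.5131,-.086,.165),np.radians(-2.05))
E
```

```text
spec [0.5191 0.0923] [-1.97, -1.97, -2.25, -2.1]
stage [0.5196 0.0916]
t23.20 pos [ 0.5151 -0.0782  0.1854] F [-0.4 -0.1  0.3] w -0.0002 q [-0.29  0.47  0.44  1.95 -0.28  0.78  0.29]
x [-0.002  0.002 -1.   ] y [ 0.9997 -0.0227 -0.0023] z [-0.023 -1.    -0.002]
shift/30mm [ 0.681 -0.058  0.262] turn/6deg [ 0.125 -0.014  0.022]
```

Emit:
arm_command(delta_pos=[[0.3,-0.06,0.28],[0.35,0,0],[0,0,0]], rotation=[[0.12,0,0.02],[0,0,0],[0,0,0]])

```text
clock: 23.5
position: [0.5137, -0.086, 0.1655]
tool_rot: [2.424, 1.568, 0.818]
force: [-0.1, -0.9, -0.0]
grip_width: 0.0
```

```bash
python3 -c "
from h import *
go((.5131,-.087,.156),np.radians(-2.05))
p=optics.camera_params('scene')
im=optics.grab_frame('scene')[150:300,230:430,::-1]
cv2.imwrite('pics/s1.png',cv2.resize(im,None,fx=4,fy=4,interpolation=cv2.INTER_CUBIC))"
```

```text
t23.50 pos [ 0.5137 -0.086   0.1655] F [-0.1 -0.9 -0. ] w 0.0000 q [-0.26  0.5   0.42  1.97 -0.3   0.73  0.31]
x [ 0.002  0.002 -1.   ] y [ 0.9994 -0.0344  0.0016] z [-0.034 -0.999 -0.002]
shift/30mm [ 0.318 -0.018  0.035] turn/6deg [ 0.013 -0.018 -0.016]
```

Emit:
arm_command(delta_pos=[[0.2,-0.02,0.03]], rotation=[[0,-0.02,-0.02]])

```text
clock: 23.65
position: [0.5137, -0.0872, 0.1605]
tool_rot: [1.28, 1.57, -0.325]
force: [0.2, 0.6, -0.4]
grip_width: -0.0001
```

Emit:
arm_command(delta_pos=[[0.15,0,0]], rotation=[[0,0,0]])

```text
clock: 23.75
position: [0.5136, -0.0872, 0.1557]
tool_rot: [1.207, 1.57, -0.398]
force: [-1.9, -3.9, 7.8]
grip_width: 0.0004
```

Emit:
arm_command(delta_pos=[[0.15,0,0]], rotation=[[0,0,0]])

```text
clock: 23.85
position: [0.5139, -0.0891, 0.1517]
tool_rot: [0.785, 1.567, -0.821]
force: [-7.7, -18.9, 29.2]
grip_width: -0.0002
```

Emit:
arm_command(delta_pos=[[0.15,0,0]], rotation=[[0,0,0]])

```text
clock: 23.95
position: [0.5143, -0.0903, 0.1475]
tool_rot: [0.817, 1.565, -0.79]
force: [-1.4, -4.5, 7.4]
grip_width: -0.0001
```

Emit:
arm_command(delta_pos=[[0.15,0,0.03]], rotation=[[0,0,0]])

```text
clock: 24.05
position: [0.5144, -0.092, 0.143]
tool_rot: [0.814, 1.564, -0.794]
force: [-0.3, -1.5, 4.6]
grip_width: -0.0001
```

Emit:
arm_command(delta_pos=[[0.12,-0.02,0]], rotation=[[0,0,0]])

```text
clock: 24.15
position: [0.5141, -0.0926, 0.1393]
tool_rot: [0.84, 1.563, -0.769]
force: [0.7, -3.7, 6.5]
grip_width: -0.0002
```

Emit:
arm_command(delta_pos=[[0.1,0,0]], rotation=[[0,0,0]])

```text
clock: 24.25
position: [0.5143, -0.0933, 0.1363]
tool_rot: [0.837, 1.562, -0.773]
force: [-2.6, -8.7, 13.5]
grip_width: -0.0001
```

Emit:
arm_command(delta_pos=[[0.1,0,0]], rotation=[[0,0,0]])

```text
clock: 24.35
position: [0.5144, -0.0944, 0.1336]
tool_rot: [0.807, 1.561, -0.802]
force: [-6.8, -7.0, 17.5]
grip_width: -0.0002
```

Emit:
arm_command(delta_pos=[[0.1,0,0]], rotation=[[0,0,0]])

```text
clock: 24.45
position: [0.5144, -0.0951, 0.1307]
tool_rot: [0.799, 1.56, -0.812]
force: [-1.6, -3.0, 5.9]
grip_width: -0.0002
```

Emit:
arm_command(delta_pos=[[0.1,0,0]], rotation=[[0,0,0]])

```text
clock: 24.55
position: [0.5145, -0.0956, 0.1277]
tool_rot: [0.81, 1.56, -0.801]
force: [-1.1, -3.3, 5.2]
grip_width: -0.0001
```

Emit:
arm_command(delta_pos=[[0.1,0,0]], rotation=[[0,0,0]])

```text
clock: 24.65
position: [0.5146, -0.0959, 0.1246]
tool_rot: [0.809, 1.559, -0.802]
force: [-1.5, -2.0, 3.7]
grip_width: -0.0002
```

```bash
python3 -c "
from h import *
go((.5131,-.092,.118),np.radians(-2.05))"
```

```text
t24.65 pos [ 0.5146 -0.0959  0.1246] F [-1.5 -2.   3.7] w -0.0002 q [-0.22  0.57  0.39  1.99 -0.34  0.63  0.35]
x [ 0.008 -0.008 -1.   ] y [ 0.9991 -0.0405  0.0084] z [-0.041 -0.999  0.008]
shift/30mm [ 0.219 -0.056 -0.129] turn/6deg [-0.045  0.077 -0.08 ]
```

Emit:
arm_command(delta_pos=[[0.1,-0.03,-0.06]], rotation=[[-0.04,0.08,-0.08]])

```text
clock: 24.75
position: [0.5139, -0.0941, 0.1215]
tool_rot: [2.557, 1.57, 0.95]
force: [1.2, -2.1, 2.7]
grip_width: -0.0002
```

Emit:
arm_command(delta_pos=[[0.08,-0.02,-0.03]], rotation=[[0,0,0]])

```text
clock: 24.85
position: [0.5136, -0.0932, 0.1189]
tool_rot: [2.699, 1.57, 1.092]
force: [1.5, -5.1, 6.1]
grip_width: 0.0002
```

Emit:
arm_command(delta_pos=[[0.08,0,0]], rotation=[[0,0,0]])

```text
clock: 24.95
position: [0.5137, -0.0935, 0.1165]
tool_rot: [2.032, 1.57, 0.425]
force: [-2.9, -5.7, 10.8]
grip_width: 0.0
```

Emit:
arm_command(delta_pos=[[0.08,0,0]], rotation=[[0,0,0]])

```text
clock: 25.05
position: [0.5137, -0.094, 0.1141]
tool_rot: [1.576, 1.57, -0.031]
force: [-3.2, -4.6, 12.8]
grip_width: 0.0004
```

Emit:
arm_command(delta_pos=[[0.08,0,0]], rotation=[[0,0,0]])

```text
clock: 25.15
position: [0.5136, -0.0942, 0.1118]
tool_rot: [1.476, 1.57, -0.131]
force: [-1.3, -2.6, 5.1]
grip_width: -0.0001
```

Emit:
arm_command(delta_pos=[[0.08,0,0]], rotation=[[0,0,0]])

```text
clock: 25.25
position: [0.5136, -0.0945, 0.1093]
tool_rot: [1.359, 1.57, -0.249]
force: [0.5, -3.1, 5.3]
grip_width: -0.0003
```

```bash
python3 -c "
from h import *
go((.5131,-.0927,.098),np.radians(-2.05))"
```

```text
t25.25 pos [ 0.5136 -0.0945  0.1093] F [ 0.5 -3.1  5.3] w -0.0003 q [-0.2   0.59  0.37  2.   -0.36  0.61  0.37]
x [ 0.001 -0.    -1.   ] y [ 0.9993 -0.0372  0.0012] z [-0.037 -0.999  0.   ]
shift/30mm [ 0.377 -0.02  -0.058] turn/6deg [-0.014  0.003 -0.012]
```

Emit:
arm_command(delta_pos=[[0.08,-0.01,-0.03]], rotation=[[0,0,0]])

```text
clock: 25.35
position: [0.5134, -0.0937, 0.1069]
tool_rot: [1.334, 1.569, -0.274]
force: [1.0, -3.0, 3.9]
grip_width: -0.0001
```

Emit:
arm_command(delta_pos=[[0.08,0,-0.03]], rotation=[[0,0,0]])

```text
clock: 25.45
position: [0.5135, -0.0928, 0.1043]
tool_rot: [1.367, 1.569, -0.241]
force: [-0.4, -2.7, 3.2]
grip_width: 0.0002
```

Emit:
arm_command(delta_pos=[[0.08,0,0]], rotation=[[0,0,0]])

```text
clock: 25.55
position: [0.5135, -0.0926, 0.1016]
tool_rot: [1.462, 1.569, -0.146]
force: [-0.0, -1.8, 2.8]
grip_width: 0.0
```

Emit:
arm_command(delta_pos=[[0.08,0,0]], rotation=[[0,0,0]])

```text
clock: 25.65
position: [0.5135, -0.0925, 0.099]
tool_rot: [1.444, 1.569, -0.164]
force: [-0.6, -3.4, 6.7]
grip_width: 0.0003
```

Emit:
arm_command(delta_pos=[[0.04,0,0]], rotation=[[0,0,0]])

```text
clock: 25.75
position: [0.5135, -0.0925, 0.0976]
tool_rot: [1.421, 1.569, -0.187]
force: [-1.2, -2.9, 6.9]
grip_width: -0.0001
```

Emit:
arm_command(delta_pos=[[0,0,0]], rotation=[[0,0,0]])

```text
clock: 25.85
position: [0.5135, -0.0925, 0.0974]
tool_rot: [1.422, 1.569, -0.186]
force: [-0.7, -2.3, 4.7]
grip_width: 0.0002
```

Emit:
arm_command(delta_pos=[[0.04,0,0],[0,0,0]], rotation=[[0,0,0],[0,0,0]])

```text
clock: 26.05
position: [0.5136, -0.0926, 0.0961]
tool_rot: [1.54, 1.569, -0.068]
force: [-1.8, -1.5, 6.7]
grip_width: -0.0005
```

Emit:
arm_command(delta_pos=[[0.03,0,0],[0,0,0]], rotation=[[0,0,0],[0,0,0]])

```text
clock: 26.25
position: [0.5136, -0.0926, 0.0954]
tool_rot: [1.703, 1.569, 0.095]
force: [-1.6, -1.4, 7.5]
grip_width: 0.0
```

Emit:
arm_command(delta_pos=[[0,0,0],[0,0,0]], rotation=[[0,0,0],[0,0,0]])

```text
clock: 26.45
position: [0.5135, -0.0926, 0.0954]
tool_rot: [1.866, 1.569, 0.257]
force: [-1.8, -3.1, 7.7]
grip_width: 0.0
```

```bash
python3 -c "
from h import *
st()
im=optics.grab_frame('scene')[150:300,230:430,::-1]
cv2.imwrite('pics/s2.png',cv2.resize(im,None,fx=4,fy=4,interpolation=cv2.INTER_CUBIC))
a=cv2.imread('pics/s1.png');b=cv2.imread('pics/s2.png')
cv2.imwrite('pics/s12.png',cv2.resize(np.vstack([a[:,150:],b[:,150:]]),None,fx=.5*.9,fy=.5*.9) if 0 else cv2.resize(np.hstack([a[100:560,150:],b[100:560,150:]]),(798,282)))
st()"
```

```text
t26.45 pos [ 0.5135 -0.0926  0.0954] F [-1.8 -3.1  7.7] w 0.0000 q [-0.19  0.62  0.35  2.   -0.37  0.58  0.38]
x [ 0.002  0.    -1.   ] y [ 0.9993 -0.0374  0.0015] z [-0.037 -0.999 -0.   ]
t26.50 pos [ 0.5136 -0.0925  0.0955] F [-1.7 -1.9  7.9] w 0.0006 q [-0.19  0.62  0.35  2.   -0.37  0.58  0.38]
x [ 0.002  0.    -1.   ] y [ 0.9993 -0.0373  0.0016] z [-0.037 -0.999 -0.   ]
```

View pics/s12.png

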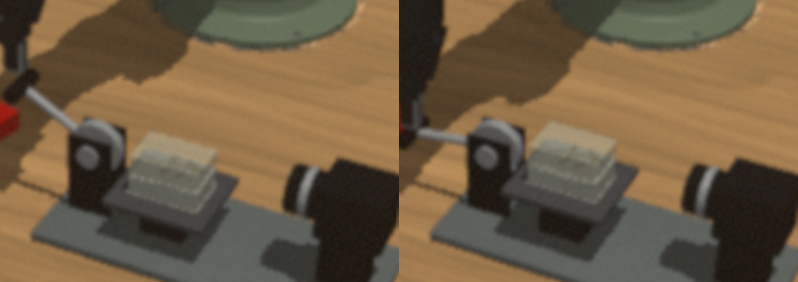

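The stack has risen with the stage and is still aligned. The rod has gone just past level, and the third click was felt and is being held at about 7.7 N. I'll hand in.

```bash
python3 -c "
from workcell import bot
print(bot.job_done())"
```

```text
the job is handed in; nothing more can be done
None
```

The job is handed in: the riser and specimen are stacked on the stage and released, and the fingers are holding the lever at its third click.

- **Riser:** it sits inside the outline, about 0.7 mm off the stage centre and turned less than 0.3° from it. Its edges hide the outline almost fully.
- **Specimen:** it stands on the riser, aligned to about 1 mm and 0.3°. After the press, the blurry scene picture showed the stack still aligned and raised with the stage.
- **Lever:** I felt three force steps, at TCP (tool point) heights of about 134, 115 and 97 mm. The third went from 2.8 N to about 7 N. I held at 95.4 mm, steady at about 7.7 N; that works out to a lever angle of about 0.63, and the fourth notch is near 78 mm.

Some readings were off or higher than wanted:
- **Setting-down force:** the wrist force briefly reached about 53 N setting down the riser and 42 N setting down the specimen. This pressed through the held block, and I backed off before letting go.
- **Touching the lever:** the first contact with the bar peaked at about 29 N for a moment.
- **Riser contact height:** it touched about 1.5 mm lower than I had predicted, so it either slipped slightly in the grip or my height was slightly off. The final pictures show it flat.

I never reached for the jar, the caliper, the box or the red look-alikes, and I did not look at them again at the end.

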